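# Chuck a hinge cutter in the cordless drill

### The job

A cordless drill rests nose-up in its wooden stand. Take the bit with the wide disc-shaped head from the bit rack, put it shank first into the drill's open chuck so that it stands fully home, then turn the black chuck sleeve clockwise (seen from above) until it will turn no further and all three jaws grip the shank firmly. Let go of everything; leave the other bit in the rack and do not disturb the detergent bottle and the screw jar.

Things in the scene. Friction and masses are not known exactly. Their poses are not given: they have to be found in the camera images.
- drill: Cordless drill fixed nose-up in a wooden stand. Origin on the table under the chuck; z up along the chuck's axis. Handle and battery stick out along its +x to 180 mm, 70 mm wide, up to 105 mm high; barrel 64 mm in diameter; stand 130 x 120 mm, 68 mm high. Torque collar under the sleeve: 50 mm in diameter, ends at 147 mm.
- chuck_seat (a point): Floor of the chuck's bore, on its axis, 165 mm above the table: where the foot of the shank rests when fully home (35 mm below the jaw tips). z up.
- chuck_mouth (a point): On the chuck's axis at the jaw tips, 200 mm above the table. The nose of the chuck is level with this. The sleeve just below can be gripped at any angle from above, round the standing bit.
- sleeve (a joint): Turn (rad) of the chuck sleeve, a ribbed black cylinder 43 mm in diameter, 150 to 198 mm above the table. 0 = fully open, grows clockwise seen from above; starts at 0 to 0.7, stop at 2.9. Jaws meet the shank at about 2.2 and are firm from about 2.6. Friction 0.3 N m, up to 0.3 more when tight; stays where left (may ease back 0.1 from the stop)..
- jaw0: One of three steel jaws, 120 degrees apart, driven inward together by the sleeve, 1.8 mm per rad. Origin at the top of its inner face, 9 mm from the chuck's axis with the sleeve at 0 (an 18 mm free opening); x points outward. Flat top, 11 mm wide, face 34 mm high.
- jaw1: Second jaw, likewise.
- jaw2: Third jaw, likewise.
- hinge_bit: The bit to fit, a loose steel hinge cutter, 60 g: shank 10 mm in diameter, 44 mm long, foot chamfered; disc head 30 mm in diameter, 10 mm thick, with a 3 mm centre point. Origin at the shank's foot, z towards the head. Starts upright in a rack hole, shank 22 mm deep, 22 mm free under the head. Grip it by the head. Home in the chuck it stands by itself, head top at 219 mm.
- hinge_bit_head (a point): Centre of the disc head of the bit to be fitted, 49 mm above its foot; 72 mm above the table at the start.
- plug_bit: The other bit, a loose plug cutter, to be left alone: the same shank, under a slender head 16 mm in diameter and 22 mm long. Origin at the foot of the shank. It stands in the other hole of the rack.
- rack: Wooden bit rack, a block 60 (x) x 190 (y) x 45 mm high, fixed to the table. Origin under its centre. Its two holes lie 50 mm either side of the centre along y, 11.5 mm wide and 22 mm deep; which bit stands in which varies.
- detergent: Blue detergent bottle, 72 mm in diameter, 190 mm high, left (+y) of the work; not to be disturbed. Origin under its centre.
- screw_jar: Glass jar with a steel lid, 60 mm in diameter, 75 mm high, right (-y) of the work; not to be disturbed. Origin under its centre.

How it is judged:
On the way, in this order (a step that is already met when the one before it is completed fails the run):
1. the wide-headed bit stands in the open chuck, shank down and fully home, let go (horizontal distance between hinge_bit and chuck_seat below 0.008 m and z of hinge_bit in the frame of chuck_seat between -0.004 and 0.004 m and angle between hinge_bit's own z axis and vertical below 0.3 rad and value of joint sleeve below 1.7 rad and contact force between the fingers and hinge_bit below 0.1 N), for 0.2 s.
2. the sleeve is turned clockwise until all three jaws grip the shank (contact force between each of jaw0, jaw1, jaw2 and hinge_bit above 4 N), for 0.2 s.
At the end, for the whole second after the job is handed in: The wide-headed bit stands fully home in the chuck (foot within 3 mm of the floor of the bore, within 2.5 mm of the chuck's axis, upright within 0.08 rad), at rest, with each of the three jaws pressing on it with more than 4 N and the sleeve turned beyond 2.4 rad (all of step 2 and horizontal distance between hinge_bit and chuck_seat below 0.0025 m and z of hinge_bit in the frame of chuck_seat between -0.004 and 0.003 m and angle between hinge_bit's own z axis and vertical below 0.08 rad and value of joint sleeve above 2.4 rad and linear speed of hinge_bit below 0.01 m/s); the robot touches nothing.
It fails at once if the other bit is disturbed (moved by more than 10 mm) (distance of plug_bit from where it was at the start of the episode above 0.01 m).
It fails at once if the detergent bottle or the screw jar is moved by more than 20 mm (distance of any of detergent, screw_jar from where it was at the start of the episode above 0.02 m).
It also fails if it takes over 54 s, if anything falls off the work surface, if the arm or the gripper's body presses on something with over 40 N, if the wrist force passes 120 N, or if a joint passes its speed limit or range.

### The arm

A 6-joint arm with a two-finger parallel gripper is mounted at the origin on the work surface. World frame = base frame: x ahead of the robot, y to its left, z up, the work surface at z = 0. Lengths are in m, angles in rad, forces in N, time in s.
With the tool pointing down it reaches from about 0.35 to 0.975 m from the base axis. Payload 4.9 kg.
Tool frame: the origin (TCP) lies midway between the tips of the shut fingers; the grasp point (between the pads) lies 19 mm behind it; z points along the fingers, y is the line along which they close (so a half turn about z gives the same grasp; the last joint's range is limited). The gripper opens to 85 mm and grips with 20 to 120 N. Pads are 22 mm wide; open, the fingers measure 114 mm over their backs; the gripper's body (76 mm by 85 mm) begins 54 mm behind the grasp point. The pads swing forward as they close: fully open they stand 13 mm farther back than shut.
Start: joints at [1.092, 0.053, 1.613, -0, 1.476, -0.119], TCP at [0.22, 0.585, 0.231] pointing down, gripper open.
Joint ranges: [-3.01, 3.01], [-1.01, 2.22], [0.06, 2.58], [-1.02, 4.17], [0.09, 2.62], [-3.14, 3.14]. Speed limits (rad/s): [2.57, 2.57, 3.14, 3.14, 3.14, 3.14].

### API

Orientations are given as a rotation vector (axis times angle).
In Python, from station import ctrl gives the robot as it stands.
- The arm moves only by the shell command python3 -m handwheel 'ROWS' [FORCE]. ROWS is JSON, a list of rows, each an object with "gripper": the gripper command: -1 is fully open, 1 is shut, values between are in proportion; "offset": the shift along the tool's x, y, z in mm, a list of three; "rotation": the turn, a rotation vector about the tool's x, y, z in rad, a list of three. A call has exactly 8 rows; each row is the pose to reach, as a shift and turn from the pose commanded when the call began, along the tool's axes at that moment; what a row does not reach only later rows make up. A row lasts 1/8 s, in which the tool goes at most 62.5 mm and 10.7 degrees, less where a joint would pass 70% of its speed; a pose out of reach is approached as far as the arm can. A call with a gripper value outside its range is refused whole. The fingers move at their own pace and stop on an object; FORCE is the grip in N (left out, the last holds). Time passes only in rows, so rows that repeat a pose let the fingers close, or fill a call up. It gives the time, the measured TCP pose, the force, the opening and the grip force at its end, in the units of the state.
- ctrl.get_obs(): the state, without advancing time (a new reading comes with each control period).
- ctrl.get_image(name): name is "scene" or "side" or "wrist"; returns a dict with "image" (420x560x3 uint8, red, green, blue), "fovy" (degrees; the focal length in pixels is half the picture's height over the tangent of half this angle, whatever the lens; pixels are square), "cx", "cy" (the principal point, pixels), "xyz" and "attitude" of the camera in the world. Camera axes: x right, y up, looking along -z (the intrinsics and any distortion apply to the point x, -y, -z); pixel columns grow to the right and rows downward; lengths in m; the calibration is good to about 2 mm. A picture is of the moment at which its call begins. There is no depth.
- ctrl.finish_job(): hands the job in; it is judged then, once.
The state is a dict: "t": time; "q": joint angles; "dq": joint speeds; "effort": joint torques, N m; "tool_pos": TCP position; "tool_rot": TCP orientation; "contact_force": force on the tool from outside, world axes, zero at the start; "wrist_torque": the same for the moment, N m; "opening": finger opening in m; "grip_force": force on a finger pad.
Only numpy, scipy, OpenCV 4.12 (cv2) and the standard library are available. Lean on these libraries where they do the work, as an engineer would, in place of code of your own. Each camera call takes 0.05 s, during which the arm holds its last target. There are 200 camera calls.

## Working session

There is one attempt and no reset: what is moved stays moved. The work goes in short steps, Python scripts to look and compute and a shell command to move; the robot and the scene stay as the last step left them, time stands still between calls to the robot, and variables do not carry over. Pictures are saved under pics/ and viewed, at most 10 in all, crops included, and the job is handed in when it is done.

```bash
mkdir -p pics; cat > h.py <<'E'
from station import ctrl
import numpy as np, cv2
from scipy.spatial.transform import Rotation as R
E
python3 - <<'E'
from h import *
for n in ("scene","side","wrist"):
    d=ctrl.get_image(n); cv2.imwrite(f"pics/{n}0.png",d["image"][:,:,::-1])
    print(n,{k:v for k,v in d.items() if k!="image"})
o=ctrl.get_obs(); print(o)
a=[cv2.imread(f"pics/{n}0.png") for n in("scene","side")]
E
```

```text
scene {'fovy': 43.31636044336003, 'cx': 283.9688032886826, 'cy': 205.50585405159342, 'xyz': array([ 1.61040651, -0.07015397,  0.94363933]), 'attitude': array([0.74504383, 0.69121391, 1.38142625])}
side {'fovy': 47.892792754081185, 'cx': 282.8397969192237, 'cy': 210.49509534516235, 'xyz': array([0.30318249, 1.05086495, 0.97170548]), 'attitude': array([ 0.13404814, -1.29244033, -2.7064617 ])}
wrist {'fovy': 70.79535701292319, 'cx': 282.5607537236045, 'cy': 207.76642584871996, 'xyz': array([0.14357533, 0.61324036, 0.37313187]), 'attitude': array([-0.27907599, -0.1906991 ,  1.20100702])}
{'t': 0.15, 'q': array([ 1.09201601e+00,  5.32140562e-02,  1.61394524e+00, -1.33328468e-05,
        1.47602418e+00, -1.19020620e-01]), 'dq': array([-0.00044372, -0.0014975 , -0.00458844, -0.00042296,  0.00016305,
       -0.00058343]), 'effort': array([ 7.75976350e-04, -3.94241881e+01, -3.70723379e+01, -1.54130867e-04,
        4.68603568e-03,  4.32935224e-05]), 'tool_pos': array([0.21982377, 0.58455458, 0.23035989]), 'tool_rot': array([-5.61982946e-01, -3.09045472e+00,  2.39384682e-03]), 'contact_force': array([-0.33855039,  0.05031614, -0.06961107]), 'wrist_torque': array([ 0.015634  , -0.00191649,  0.0395954 ]), 'grip_force': 0.0, 'opening': 0.08534465102734647}
```

View pics/scene0.png

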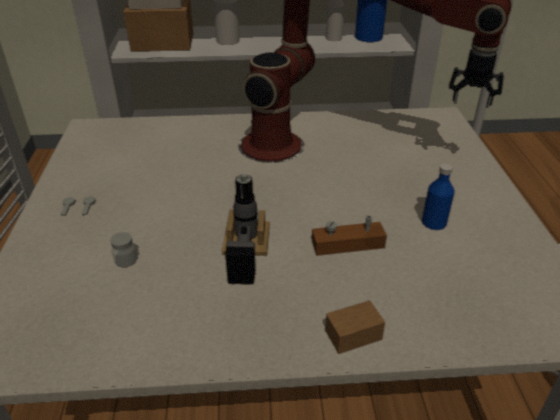

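View pics/side0.png

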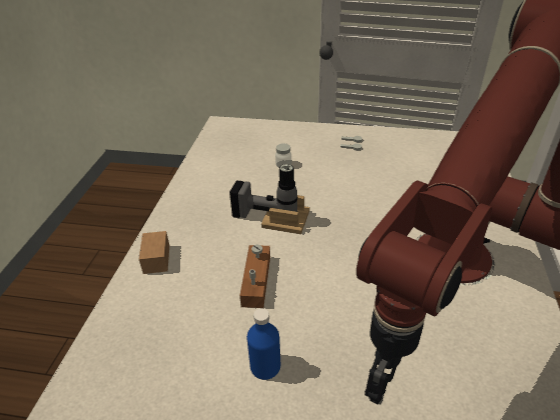

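The scene view shows the chuck mouth near (244,181) and the hinge bit near (331,227). In the side view the mouth is near (287,169) and the hinge bit near (257,248), with the plug bit at (253,272). I'll enlarge these areas.

```bash
python3 - <<'E'
from h import *
s=cv2.imread("pics/scene0.png"); d=cv2.imread("pics/side0.png")
def c(im,x,y,w,h): return cv2.resize(im[y:y+h,x:x+w],(400,300),interpolation=cv2.INTER_CUBIC)
m=np.vstack([np.hstack([c(s,224,165,40,30),c(s,310,205,80,60)]),np.hstack([c(d,267,155,40,30),c(d,220,240,80,60)])])
m=cv2.convertScaleAbs(m,alpha=1.8,beta=10)
cv2.imwrite("pics/m1.png",m)
E
```

```text
(no output)
```

View pics/m1.png

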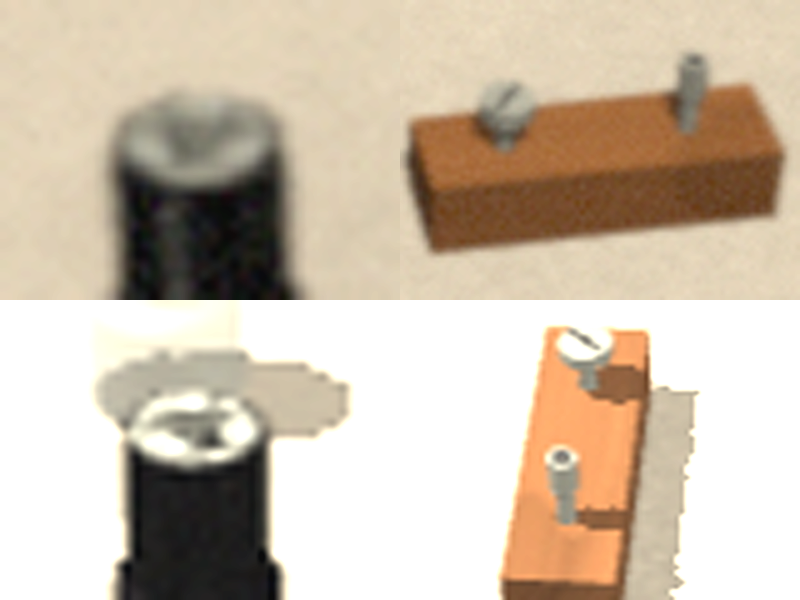

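View pics/wrist0.png

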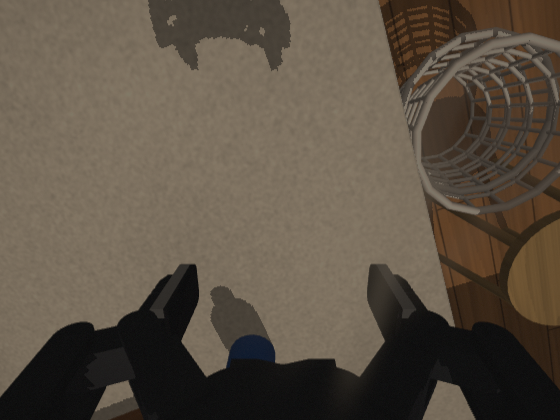

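The crops show the chuck ring centred at (243.3,178.6) in scene and (286.3,167.6) in side. The disc head is at (331.0,226.8) and (256.6,249.4). The wrist view shows only the bottle cap and the floor.

```bash
cat >> h.py <<'E'
CAM={"scene":dict(fovy=43.31636044336003,cx=283.9688032886826,cy=205.50585405159342,xyz=[1.61040651,-0.07015397,0.94363933],attitude=[0.74504383,0.69121391,1.38142625]),
"side":dict(fovy=47.892792754081185,cx=282.8397969192237,cy=210.49509534516235,xyz=[0.30318249,1.05086495,0.97170548],attitude=[0.13404814,-1.29244033,-2.7064617])}
def ray(c,p):
    f=210/np.tan(np.radians(c["fovy"])/2)
    v=np.array([(p[0]-c["cx"])/f,-(p[1]-c["cy"])/f,-1]); v=R.from_rotvec(c["attitude"]).apply(v)
    return np.array(c["xyz"]),v/np.linalg.norm(v)
def onz(c,p,z):
    o,v=ray(c,p); return o+v*(z-o[2])/v[2]
def tri(L):
    A=0;b=0
    for c,p in L:
        o,v=ray(c,p);M=np.eye(3)-np.outer(v,v);A=A+M;b=b+M@o
    return np.linalg.solve(A,b)
E
python3 - <<'E'
from h import *
S,D=CAM["scene"],CAM["side"]
for n,a,b,z in (("mouth",(243.3,178.6),(286.3,167.6),.199),("head",(331,226.8),(256.6,249.4),.072)):
    print(n,tri([(S,a),(D,b)]),onz(S,a,z),onz(D,b,z))
# rack corners scene top face (crop/5+310,205)
for p in ((412,120),(750,87),(781,153),(433,189)):
    print(onz(S,(310+(p[0]-400)/5,205+p[1]/5),.045))
print("bottle",onz(D,(262,318),.19),onz(S,(446,168),.19),"jar",onz(S,(122,242),.075))
print(R.from_rotvec(ctrl.get_obs()["tool_rot"]).as_matrix())
d=ctrl.get_image("wrist");o=ctrl.get_obs();T=R.from_rotvec(o["tool_rot"])
print(T.inv().apply(d["xyz"]-o["tool_pos"]),(T.inv()*R.from_rotvec(d["attitude"])).as_matrix())
E
```

```text
mouth [ 0.49791721 -0.09121642  0.20025914] [ 0.49553801 -0.09143986  0.199     ] [ 0.49832718 -0.09255876  0.199     ]
head [0.54769498 0.13096943 0.07217611] [0.54782818 0.13116706 0.072     ] [0.54762262 0.1304408  0.072     ]
[0.52067934 0.08631596 0.045     ]
[0.50546042 0.27331934 0.045     ]
[0.56174309 0.27751456 0.045     ]
[0.5776209  0.09068638 0.045     ]
bottle [0.46239687 0.44975719 0.19      ] [0.46934278 0.44125679 0.19      ] jar [ 0.57455363 -0.40185214  0.075     ]
[[-9.35981835e-01  3.52047561e-01 -7.21104545e-04]
 [ 3.52048256e-01  9.35980777e-01 -1.41805739e-03]
 [ 1.75716346e-04 -1.58113956e-03 -9.99998735e-01]]
[ 0.08152044 -0.00023026 -0.14273948] [[ 4.66846443e-04  9.49853812e-01  3.12693967e-01]
 [ 9.99999760e-01 -6.03279804e-04  3.39569362e-04]
 [ 5.11183208e-04  3.12693733e-01 -9.49853867e-01]]
```

```bash
cat >> h.py <<'E'
def go(p,yaw):
    o=ctrl.get_obs();T=R.from_rotvec(o["tool_rot"])
    y=np.array([np.cos(yaw),np.sin(yaw),0]);z=np.array([0,0,-1.]);G=R.from_matrix(np.column_stack([np.cross(y,z),y,z]))
    print("t",o["t"],"pos",o["tool_pos"].round(4),"q6",o["q"][5].round(3))
    print("offset",(1000*T.inv().apply(np.array(p)-o["tool_pos"])).round(1),"rot",(T.inv()*G).as_rotvec().round(4),"force",o["contact_force"].round(1))
def wpix(p,name="wrist"):
    d=ctrl.get_image(name); return d
E
python3 -c "
from h import *
go([.5477,.131,.165],.354)"
```

```text
t 0.2 pos [0.2199 0.5846 0.2305] q6 -0.119
offset [-466.6 -309.1   65.8] rot [-1.20e-03  4.00e-04  8.57e-01] force [ 0.3 -1.  -0.8]
```

```bash
python3 -m handwheel '[{"gripper":-1,"offset":[-55,-37,0],"rotation":[0,0,0.1]},{"gripper":-1,"offset":[-110,-73,0],"rotation":[0,0,0.2]},{"gripper":-1,"offset":[-160,-106,0],"rotation":[0,0,0.3]},{"gripper":-1,"offset":[-210,-139,0],"rotation":[0,0,0.4]},{"gripper":-1,"offset":[-260,-172,5],"rotation":[0,0,0.5]},{"gripper":-1,"offset":[-310,-205,15],"rotation":[0,0,0.6]},{"gripper":-1,"offset":[-360,-238,25],"rotation":[0,0,0.7]},{"gripper":-1,"offset":[-410,-271,35],"rotation":[0,0,0.8]}]' 40
python3 -c "
from h import *
go([.5477,.131,.165],.354)"
```

```text
t: 1.2
tool_pos: [0.5092, 0.1852, 0.196]
tool_rot: [1.726, 2.625, 0.001]
contact_force: [0.5, -0.0, -0.2]
opening: 0.0852
grip_force: 0.0
t 1.2 pos [0.5092 0.1852 0.196 ] q6 -0.196
offset [-65.   13.9  31. ] rot [ 0.0005 -0.0001  0.0535] force [ 0.5 -0.  -0.2]
```

```bash
python3 -m handwheel '[{"gripper":-1,"offset":[-30,7,10],"rotation":[0,0,0.0535]},{"gripper":-1,"offset":[-60,13,20],"rotation":[0,0,0.0535]},{"gripper":-1,"offset":[-65,14,31],"rotation":[0,0,0.0535]},{"gripper":-1,"offset":[-65,14,31],"rotation":[0,0,0.0535]},{"gripper":-1,"offset":[-65,14,31],"rotation":[0,0,0.0535]},{"gripper":-1,"offset":[-65,14,31],"rotation":[0,0,0.0535]},{"gripper":-1,"offset":[-65,14,31],"rotation":[0,0,0.0535]},{"gripper":-1,"offset":[-65,14,31],"rotation":[0,0,0.0535]}]'
python3 -c "
from h import *
d=ctrl.get_image('wrist');cv2.imwrite('pics/w1.png',d['image'][:,:,::-1])
go([.5477,.131,.165],.354)
import pickle;pickle.dump({k:d[k] for k in d if k!='image'},open('w1.pkl','wb'))
f=210/np.tan(np.radians(d['fovy'])/2)
for p in ([.5477,.131,.077],[.5477,.131,.067]):
  v=R.from_rotvec(d['attitude']).inv().apply(np.array(p)-d['xyz']);print(d['cx']-f*v[0]/v[2],d['cy']+f*v[1]/v[2])"
```

```text
t: 2.2
tool_pos: [0.5472, 0.1333, 0.1656]
tool_rot: [1.79, 2.581, 0.001]
contact_force: [-0.0, -0.1, 0.3]
opening: 0.085
grip_force: 0.0
t 2.25 pos [0.5472 0.1332 0.1655] q6 -0.251
offset [-2.2 -0.3  0.5] rot [0.0004 0.0001 0.0038] force [ 0.5 -0.5  0. ]
283.29352638080456 215.7288987641881
283.2740073143072 211.80822649267787
```

View pics/w1.png

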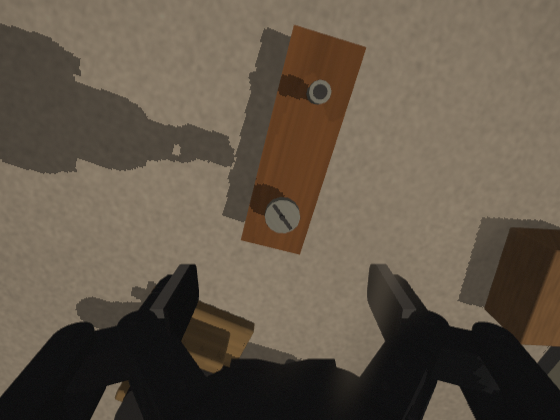

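The head shows at (283,216), exactly where predicted, and the plug bit is at (320,92), clear of the fingers. Now I'll descend and grip.

```bash
python3 -m handwheel '[{"gripper":-1,"offset":[-2.2,-0.3,30],"rotation":[0,0,0]},{"gripper":-1,"offset":[-2.2,-0.3,60],"rotation":[0,0,0]},{"gripper":-1,"offset":[-2.2,-0.3,85],"rotation":[0,0,0]},{"gripper":-1,"offset":[-2.2,-0.3,100],"rotation":[0,0,0]},{"gripper":-1,"offset":[-2.2,-0.3,107.5],"rotation":[0,0,0]},{"gripper":-1,"offset":[-2.2,-0.3,107.5],"rotation":[0,0,0]},{"gripper":-1,"offset":[-2.2,-0.3,107.5],"rotation":[0,0,0]},{"gripper":-1,"offset":[-2.2,-0.3,107.5],"rotation":[0,0,0]}]'
python3 -c "
from h import *
go([.5477,.131,.058],.354)"
```

```text
t: 3.25
tool_pos: [0.5484, 0.1309, 0.0589]
tool_rot: [1.79, 2.58, 0.002]
contact_force: [0.6, 0.2, 0.7]
opening: 0.0855
grip_force: 0.0
t 3.25 pos [0.5484 0.1309 0.0589] q6 -0.255
offset [ 0.3 -0.6  0.9] rot [0.0017 0.0004 0.0035] force [0.6 0.2 0.7]
```

```bash
python3 -m handwheel '[{"gripper":1,"offset":[0,-0.6,0],"rotation":[0,0,0]},{"gripper":1,"offset":[0,-0.6,0],"rotation":[0,0,0]},{"gripper":1,"offset":[0,-0.6,0],"rotation":[0,0,0]},{"gripper":1,"offset":[0,-0.6,0],"rotation":[0,0,0]},{"gripper":1,"offset":[0,-0.6,0],"rotation":[0,0,0]},{"gripper":1,"offset":[0,-0.6,0],"rotation":[0,0,0]},{"gripper":1,"offset":[0,-0.6,0],"rotation":[0,0,0]},{"gripper":1,"offset":[0,-0.6,0],"rotation":[0,0,0]}]' 50
python3 -c "
from h import *
d=ctrl.get_image('wrist');cv2.imwrite('pics/w2.png',d['image'][:,:,::-1])
go([.4975,-.092,.30],.354)"
```

```text
t: 4.25
tool_pos: [0.5473, 0.1306, 0.058]
tool_rot: [1.791, 2.581, 0.0]
contact_force: [-0.6, -0.0, 2.6]
opening: 0.0275
grip_force: 49.1
t 4.3 pos [0.5473 0.1306 0.0581] q6 -0.256
offset [-191.1 -124.5 -242. ] rot [0.0005 0.0002 0.0035] force [-0.6  0.1  1.7]
```

View pics/w2.png

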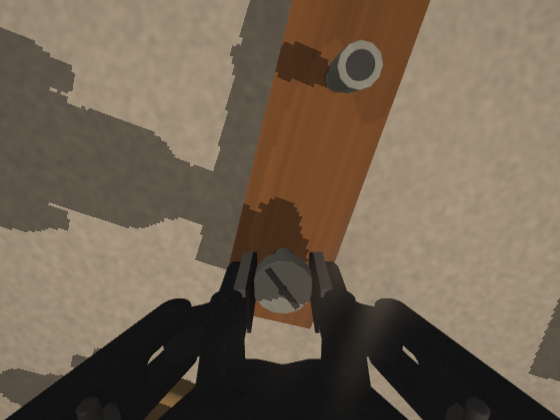

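```bash
cat >> h.py <<'E'
def proj(d,p):
    f=210/np.tan(np.radians(d['fovy'])/2)
    v=R.from_rotvec(d['attitude']).inv().apply(np.array(p)-d['xyz']);return np.round([d['cx']-f*v[0]/v[2],d['cy']+f*v[1]/v[2]],1)
E
python3 -c "
from h import *
d=ctrl.get_image('wrist');o=ctrl.get_obs();x,y,z=o['tool_pos'];T=R.from_rotvec(o['tool_rot'])
for dx in (-.015,0,.015): print(dx,proj(d,T.apply([dx,0,0])+[x,y,.077]))
for dy in (-.015,.015): print(dy,proj(d,T.apply([0,dy,0])+[x,y,.077]))
im=cv2.cvtColor(d['image'],cv2.COLOR_RGB2BGR)[230:350,210:370]
cv2.imwrite('pics/w3.png',cv2.convertScaleAbs(cv2.resize(im,(800,600),interpolation=cv2.INTER_CUBIC),alpha=1.8,beta=10))"
```

```text
-0.015 [284.2 312.6]
0 [284.3 286.6]
0.015 [284.3 258.9]
-0.015 [253.3 286.6]
0.015 [315.2 286.6]
```

View pics/w3.png

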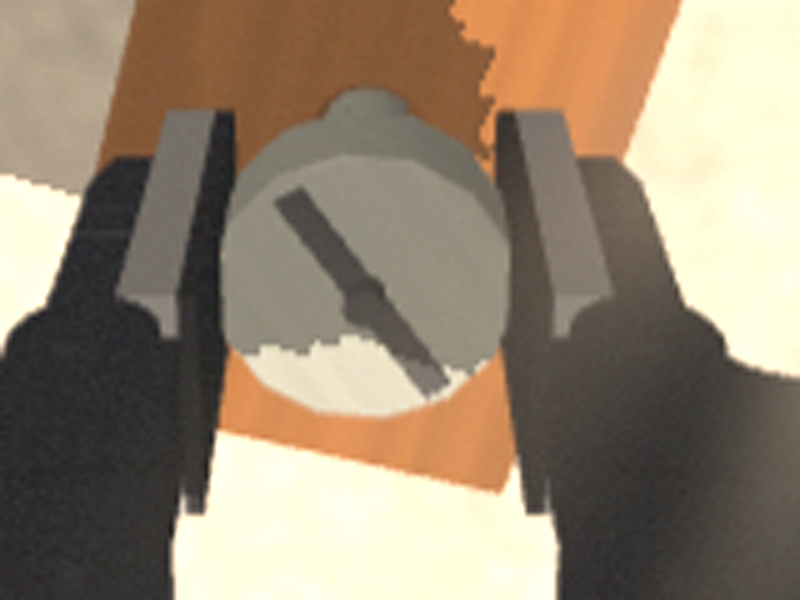

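The head is gripped centred at (283,287), within 0.5 mm. I'll lift it straight out, then traverse to the chuck.

```bash
python3 -m handwheel '[{"gripper":1,"offset":[0,0,-15],"rotation":[0,0,0]},{"gripper":1,"offset":[0,0,-40],"rotation":[0,0,0]},{"gripper":1,"offset":[0,0,-75],"rotation":[0,0,0]},{"gripper":1,"offset":[0,0,-115],"rotation":[0,0,0]},{"gripper":1,"offset":[-15,-10,-155],"rotation":[0,0,0]},{"gripper":1,"offset":[-45,-30,-190],"rotation":[0,0,0]},{"gripper":1,"offset":[-80,-52,-212],"rotation":[0,0,0]},{"gripper":1,"offset":[-110,-72,-217],"rotation":[0,0,0]}]'
python3 -c "
from h import *
go([.4975,-.092,.275],.354)"
```

```text
t: 5.35
tool_pos: [0.5182, 0.0011, 0.2778]
tool_rot: [1.789, 2.578, 0.002]
contact_force: [0.8, 0.1, -1.0]
opening: 0.0282
grip_force: 49.9
t 5.35 pos [0.5182 0.0011 0.2778] q6 -0.499
offset [-80.  -52.    2.8] rot [0.0031 0.0019 0.0035] force [ 0.8  0.1 -1. ]
```

```bash
python3 -m handwheel '[{"gripper":1,"offset":[-28,-18,1],"rotation":[0,0,0]},{"gripper":1,"offset":[-55,-36,2],"rotation":[0,0,0]},{"gripper":1,"offset":[-72,-47,2],"rotation":[0,0,0]},{"gripper":1,"offset":[-80,-52,2.5],"rotation":[0,0,0]},{"gripper":1,"offset":[-80,-52,2.5],"rotation":[0,0,0]},{"gripper":1,"offset":[-80,-52,2.5],"rotation":[0,0,0]},{"gripper":1,"offset":[-80,-52,2.5],"rotation":[0,0,0]},{"gripper":1,"offset":[-80,-52,2.5],"rotation":[0,0,0]}]'
python3 -c "
from h import *
go([.4975,-.092,.275],.354)
d=ctrl.get_image('wrist');x,y,z=ctrl.get_obs()['tool_pos']
for p in ([x,y,.2],[x+.0215,y,.198],[x,y+.0215,.198],[x,y,z-.035]):print(proj(d,p))
cv2.imwrite('pics/w4.png',d['image'][:,:,::-1])
b=np.hstack
im=d['image'][:,:,::-1]
a=cv2.resize(im[230:380,180:380],(800,600),interpolation=cv2.INTER_CUBIC)
cv2.imwrite('pics/w4c.png',cv2.convertScaleAbs(a,alpha=1.8,beta=10))
for n in('scene','side'):
  cv2.imwrite(f'pics/{n}4.png',ctrl.get_image(n)['image'][:,:,::-1])
s=cv2.imread('pics/scene4.png')[130:205,210:285];e=cv2.imread('pics/side4.png')[120:195,250:325]
m=cv2.resize(b([s,e]),(800,400),interpolation=cv2.INTER_CUBIC);cv2.imwrite('pics/m4.png',cv2.convertScaleAbs(m,alpha=1.6,beta=10))
"
```

```text
t: 6.35
tool_pos: [0.4975, -0.0903, 0.2723]
tool_rot: [-1.79, -2.582, -0.0]
contact_force: [-0.0, 0.2, -0.6]
opening: 0.0281
grip_force: 49.9
t 6.35 pos [ 0.4975 -0.0903  0.2723] q6 -0.685
offset [-1.6 -0.6 -2.7] rot [-0.0001 -0.0001  0.0044] force [-0.   0.2 -0.6]
[283.7 220.2]
[309.1 228.2]
[293.7 194.6]
[283.9 240.2]
```

View pics/w4c.png

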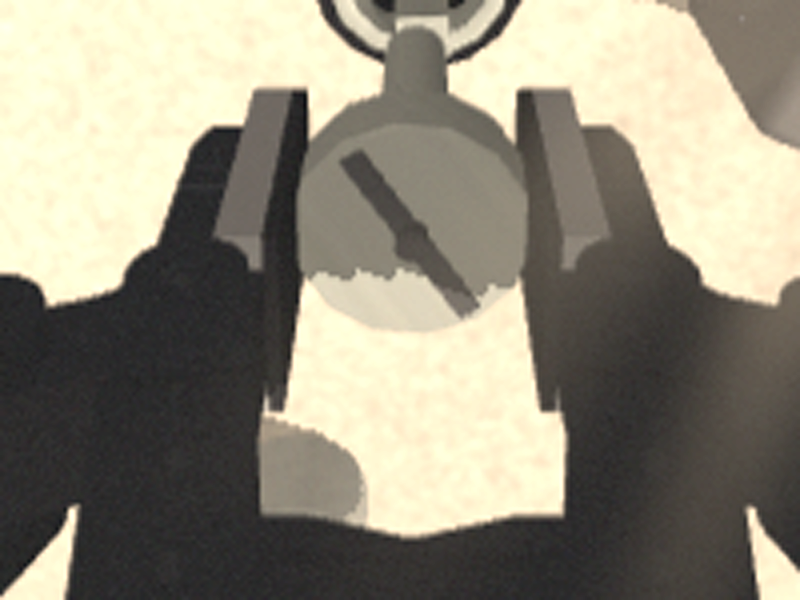

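View pics/m4.png

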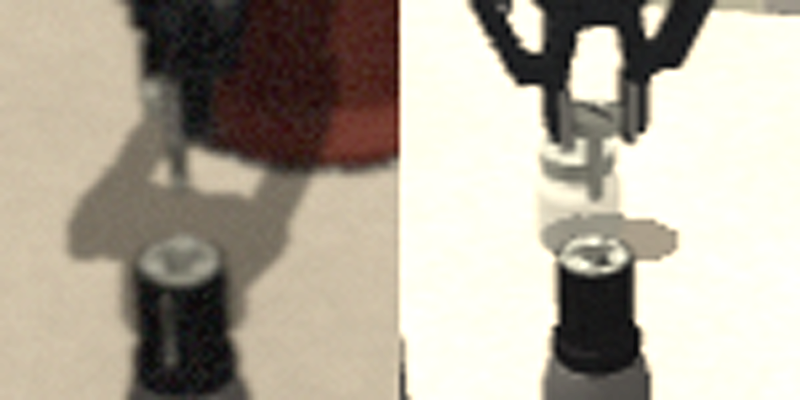

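The disc is still well held, and the shank (crop x 416) is nearly in line with the ring centre (crop x 420). In the scene and side views the foot also lines up with the mouth. I'll get the remaining offset numerically from the rim edge in the wrist picture.

```bash
python3 - <<'E'
from h import *
from scipy.optimize import least_squares
g=cv2.imread("pics/w4.png").max(axis=2).astype(int)
d=ctrl.get_image('wrist');x,y,z=ctrl.get_obs()['tool_pos']
pts=[]
for r in range(218,245,2):
    row=g[r]; 
    L=[c for c in range(235,282) if row[c]<60]; Rr=[c for c in range(287,335) if row[c]<60]
    if L and Rr: pts+= [(L[0]-.5,r),(Rr[-1]+.5,r)]; print(r,L[0],Rr[-1])
for r in (200,206,212,218): print(r,g[r,250:322:2])
pts=np.array(pts,float)
def f(p,z=.198,r=.0215):
    a=np.linspace(0,2*np.pi,361);C=np.array([proj(d,[p[0]+r*np.cos(t),p[1]+r*np.sin(t),z]) for t in a])
    c=C.mean(0); rad=np.hypot(*(C-c).T); an=np.arctan2(*(C-c).T[::-1]);o=np.argsort(an)
    q=pts-c; return np.hypot(*q.T)-np.interp(np.arctan2(q[:,1],q[:,0]),an[o],rad[o],period=2*np.pi)
s=least_squares(f,[x,y],diff_step=1e-3,loss='soft_l1');print("TCP",x,y,"fit",s.x,s.fun.round(1))
print(proj(d,[*s.x,.2]))
E
```

```text
218 257 330
220 257 334
222 258 311
224 258 310
226 258 310
228 259 310
230 260 309
232 261 308
234 261 307
236 263 305
238 265 304
240 267 301
242 269 299
244 273 296
200 [124 113  73  34  19  16  16  15  16  15  16  24  26  27  30  42  55  55
  53  43  44  30  26  25  17  16  22  14  14  24  40  58  47  48  20  19]
206 [122 124 125 126  35  15  17  22  26  56  87 120 123 127 125 124  93  79
  93 104 117 121 129 132 111  64  24  30  19  19  38  61  44  18  21  28]
212 [153 150 139 102  46  20  27  62 120 119 120 121 112  70  39  36  34  36
  35  36  89 119 121 120 121 120 121  93  30  31  19 138 126  64  59  62]
218 [148 148 148 125  19  28  99 122 121 120 123 120 120  38  36  35  35  34
  36  37  40  36  84 121 120 120 121 123 131  20  32 129 133  94  91  89]
TCP 0.49746005527226195 -0.09061870551070764 fit [ 0.49852455 -0.09210661] [ 0.6 18.9  0.5 22.8 -0.5 -0.2 -0.3 -0.9  0.1 -0.6 -0.3 -0.  -0.6 -0.2
 -0.6 -0.3  0.4 -0.1 -0.  -0.5 -0.2  0.1 -0.1 -0.4  0.4  0.1  0.3  0.4]
[284.3 222.3]
```

```bash
python3 -c "
from h import *
go([.4983,-.0918,.225],.354)"
```

```text
t 6.55 pos [ 0.4975 -0.0906  0.2723] q6 -0.685
offset [-1.4  0.4 47.3] rot [-0.     -0.0001  0.0037] force [-0.7 -0.2 -0.5]
```

```bash
python3 -m handwheel '[{"gripper":1,"offset":[-1.4,0.4,10],"rotation":[0,0,0]},{"gripper":1,"offset":[-1.4,0.4,20],"rotation":[0,0,0]},{"gripper":1,"offset":[-1.4,0.4,27],"rotation":[0,0,0]},{"gripper":1,"offset":[-1.4,0.4,32],"rotation":[0,0,0]},{"gripper":1,"offset":[-1.4,0.4,37],"rotation":[0,0,0]},{"gripper":1,"offset":[-1.4,0.4,42],"rotation":[0,0,0]},{"gripper":1,"offset":[-1.4,0.4,47],"rotation":[0,0,0]},{"gripper":1,"offset":[-1.4,0.4,47],"rotation":[0,0,0]}]'
python3 -c "
from h import *
go([.4983,-.0918,.201],.354)"
```

```text
t: 7.55
tool_pos: [0.4981, -0.0919, 0.2248]
tool_rot: [-1.791, -2.58, 0.0]
contact_force: [-0.2, 0.4, -0.9]
opening: 0.0281
grip_force: 49.9
t 7.55 pos [ 0.4981 -0.0919  0.2248] q6 -0.687
offset [-0.   0.3 23.8] rot [-0.0007 -0.0005  0.0035] force [-0.2  0.4 -0.9]
```

Foot is 10 mm inside the mouth with no contact force. Lowering on.

```bash
python3 -m handwheel '[{"gripper":1,"offset":[0,0,5],"rotation":[0,0,0]},{"gripper":1,"offset":[0,0,10],"rotation":[0,0,0]},{"gripper":1,"offset":[0,0,15],"rotation":[0,0,0]},{"gripper":1,"offset":[0,0,19],"rotation":[0,0,0]},{"gripper":1,"offset":[0,0,22],"rotation":[0,0,0]},{"gripper":1,"offset":[0,0,23.5],"rotation":[0,0,0]},{"gripper":1,"offset":[0,0,24],"rotation":[0,0,0]},{"gripper":1,"offset":[0,0,24],"rotation":[0,0,0]}]'
python3 -c "
from h import *
go([.4983,-.0918,.20],.354)"
```

```text
t: 8.55
tool_pos: [0.4984, -0.092, 0.2014]
tool_rot: [1.791, 2.581, 0.0]
contact_force: [0.5, 0.2, -0.5]
opening: 0.0278
grip_force: 49.9
t 8.55 pos [ 0.4984 -0.092   0.2014] q6 -0.687
offset [ 0.2 -0.   1.4] rot [0.0002 0.0002 0.0035] force [ 0.5  0.2 -0.5]
```

```bash
python3 -m handwheel '[{"gripper":1,"offset":[0,0,1],"rotation":[0,0,0]},{"gripper":1,"offset":[0,0,1],"rotation":[0,0,0]},{"gripper":-1,"offset":[0,0,1],"rotation":[0,0,0]},{"gripper":-1,"offset":[0,0,1],"rotation":[0,0,0]},{"gripper":-1,"offset":[0,0,1],"rotation":[0,0,0]},{"gripper":-1,"offset":[0,0,1],"rotation":[0,0,0]},{"gripper":-1,"offset":[0,0,1],"rotation":[0,0,0]},{"gripper":-1,"offset":[0,0,1],"rotation":[0,0,0]}]'
python3 -m handwheel '[{"gripper":-1,"offset":[0,0,-10],"rotation":[0,0,-0.18]},{"gripper":-1,"offset":[0,0,-30],"rotation":[0,0,-0.36]},{"gripper":-1,"offset":[0,0,-50],"rotation":[0,0,-0.54]},{"gripper":-1,"offset":[0,0,-60],"rotation":[0,0,-0.72]},{"gripper":-1,"offset":[0,0,-60],"rotation":[0,0,-0.8]},{"gripper":-1,"offset":[0,0,-60],"rotation":[0,0,-0.8]},{"gripper":-1,"offset":[0,0,-60],"rotation":[0,0,-0.8]},{"gripper":-1,"offset":[0,0,-60],"rotation":[0,0,-0.8]}]'
python3 -c "
from h import *
go([.4983,-.0918,.165],1.154)
b=[]
for n,r in (('scene',(145,210)),('side',(130,250)),('wrist',(170,220))):
  d=ctrl.get_image(n);im=d['image'][:,:,::-1]
  k=75 if n!='wrist' else 120
  b.append(cv2.resize(im[r[0]:r[0]+k,r[1]:r[1]+k],(264,264),interpolation=cv2.INTER_CUBIC))
  for z in (.219,.209):
    print(n,proj(d,[.4983,-.0918,z]),'crop',(proj(d,[.4983,-.0918,z])-np.array(r)[::-1])*264/k)
cv2.imwrite('pics/m5.png',cv2.convertScaleAbs(np.hstack(b),alpha=1.6,beta=10))"
```

```text
t: 9.55
tool_pos: [0.4983, -0.092, 0.2003]
tool_rot: [1.791, 2.581, -0.0]
contact_force: [0.2, -0.4, -0.1]
opening: 0.0854
grip_force: 0.0
t: 10.55
tool_pos: [0.4982, -0.0919, 0.26]
tool_rot: [-0.645, -3.074, -0.0]
contact_force: [0.6, 0.5, -0.5]
opening: 0.0854
grip_force: 0.0
t 10.55 pos [ 0.4982 -0.0919  0.26  ] q6 -1.486
offset [-0.1  0.2 95. ] rot [-0.     -0.0005  0.0029] force [ 0.6  0.5 -0.5]
scene [242.8 172.6] crop [115.456  97.152]
scene [243.  175.9] crop [116.16  108.768]
side [286.2 162. ] crop [127.424 112.64 ]
side [286.2 164.9] crop [127.424 122.848]
wrist [283.1 237.1] crop [138.82 147.62]
wrist [283.1 231.3] crop [138.82 134.86]
```

View pics/m5.png

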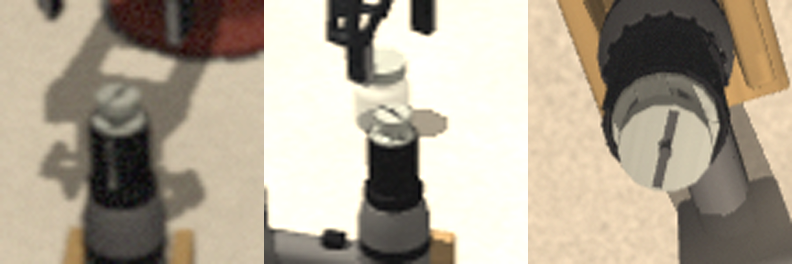

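The bit stands home and upright, with the disc at (137,147) in the wrist crop against a prediction of (139,148). Next I'll descend round the sleeve and wind the wrist back.

```bash
python3 -m handwheel '[{"gripper":-1,"offset":[0,0.2,15],"rotation":[0,0,-0.15]},{"gripper":-1,"offset":[0,0.2,35],"rotation":[0,0,-0.3]},{"gripper":-1,"offset":[0,0.2,55],"rotation":[0,0,-0.4]},{"gripper":-1,"offset":[0,0.2,75],"rotation":[0,0,-0.4]},{"gripper":-1,"offset":[0,0.2,90],"rotation":[0,0,-0.4]},{"gripper":-1,"offset":[0,0.2,98],"rotation":[0,0,-0.4]},{"gripper":-1,"offset":[0,0.2,98],"rotation":[0,0,-0.4]},{"gripper":-1,"offset":[0,0.2,98],"rotation":[0,0,-0.4]}]'
python3 -m handwheel '[{"gripper":1,"offset":[0,0,0],"rotation":[0,0,0]},{"gripper":1,"offset":[0,0,0],"rotation":[0,0,0]},{"gripper":1,"offset":[0,0,0],"rotation":[0,0,0]},{"gripper":1,"offset":[0,0,0],"rotation":[0,0,0]},{"gripper":1,"offset":[0,0,0],"rotation":[0,0,0]},{"gripper":1,"offset":[0,0,0],"rotation":[0,0,0]},{"gripper":1,"offset":[0,0,0],"rotation":[0,0,0]},{"gripper":1,"offset":[0,0,0],"rotation":[0,0,0]}]' 70
python3 -c "
from h import *
go([.4983,-.0918,.162],1.154);print(ctrl.get_obs()['wrist_torque'])"
```

```text
t: 11.7
tool_pos: [0.4989, -0.092, 0.1632]
tool_rot: [0.021, 3.14, -0.001]
contact_force: [0.4, -0.3, 0.3]
opening: 0.0852
grip_force: 0.0
t: 12.7
tool_pos: [0.4986, -0.093, 0.1633]
tool_rot: [0.021, 3.141, -0.004]
contact_force: [-1.9, -5.8, 2.1]
opening: 0.0413
grip_force: 72.7
t 12.7 pos [ 0.4986 -0.093   0.1633] q6 -1.887
offset [0.4 1.2 1.3] rot [-0.0025  0.0013  0.4032] force [-1.9 -5.8  2.1]
[-0.44405531  0.25415566  0.06718135]
```

```bash
python3 -m handwheel '[{"gripper":1,"offset":[0,-0.8,0],"rotation":[0,0,0.1]},{"gripper":1,"offset":[0,-0.8,0],"rotation":[0,0,0.25]},{"gripper":1,"offset":[0,-0.8,0],"rotation":[0,0,0.4]},{"gripper":1,"offset":[0,-0.8,0],"rotation":[0,0,0.55]},{"gripper":1,"offset":[0,-0.8,0],"rotation":[0,0,0.7]},{"gripper":1,"offset":[0,-0.8,0],"rotation":[0,0,0.85]},{"gripper":1,"offset":[0,-0.8,0],"rotation":[0,0,1.0]},{"gripper":1,"offset":[0,-0.8,0],"rotation":[0,0,1.1]}]'
python3 -c "
from h import *
go([.4986,-.0928,.162],1.154);print(ctrl.get_obs()['wrist_torque'])"
```

```text
t: 13.7
tool_pos: [0.4992, -0.092, 0.1632]
tool_rot: [1.662, 2.664, 0.003]
contact_force: [3.2, 3.2, 1.9]
opening: 0.0411
grip_force: 72.6
t 13.7 pos [ 0.4992 -0.092   0.1632] q6 -0.785
offset [-0.5 -0.9  1.2] rot [ 0.002   0.001  -0.6987] force [3.2 3.2 1.9]
[0.12311783 0.23141334 0.26746544]
```

```bash
python3 -m handwheel '[{"gripper":1,"offset":[0,0,0],"rotation":[0,0,0.1]},{"gripper":1,"offset":[0,0,0],"rotation":[0,0,0.25]},{"gripper":1,"offset":[0,0,0],"rotation":[0,0,0.4]},{"gripper":1,"offset":[0,0,0],"rotation":[0,0,0.55]},{"gripper":1,"offset":[0,0,0],"rotation":[0,0,0.7]},{"gripper":1,"offset":[0,0,0],"rotation":[0,0,0.85]},{"gripper":1,"offset":[0,0,0],"rotation":[0,0,1.0]},{"gripper":1,"offset":[0,0,0],"rotation":[0,0,1.1]}]'
python3 -c "
from h import *
go([.4986,-.0928,.162],1.154);print(ctrl.get_obs()['wrist_torque'])"
```

```text
t: 14.7
tool_pos: [0.5006, -0.092, 0.1633]
tool_rot: [2.81, 1.402, 0.009]
contact_force: [11.0, 1.4, -1.0]
opening: 0.0412
grip_force: 72.2
t 14.7 pos [ 0.5006 -0.092   0.1633] q6 0.315
offset [-1.9 -1.1  1.3] rot [ 6.8000e-03  3.0000e-04 -1.7989e+00] force [11.   1.4 -1. ]
[ 0.60741477 -0.5721521   0.39402896]
```

Sideways force is building up to 11 N, so I'll regrip in place to recentre.

```bash
python3 -m handwheel '[{"gripper":-0.3,"offset":[0,0,0],"rotation":[0,0,0]},{"gripper":-0.3,"offset":[0,0,0],"rotation":[0,0,0]},{"gripper":-0.3,"offset":[0,0,0],"rotation":[0,0,0]},{"gripper":1,"offset":[0,0,0],"rotation":[0,0,0]},{"gripper":1,"offset":[0,0,0],"rotation":[0,0,0]},{"gripper":1,"offset":[0,0,0],"rotation":[0,0,0]},{"gripper":1,"offset":[0,0,0],"rotation":[0,0,0]},{"gripper":1,"offset":[0,0,0],"rotation":[0,0,0]}]' 80
python3 -c "
from h import *
go([.4986,-.0928,.162],1.154);print(ctrl.get_obs()['wrist_torque'])"
```

```text
t: 15.7
tool_pos: [0.4995, -0.0935, 0.163]
tool_rot: [2.807, 1.405, 0.003]
contact_force: [5.4, -4.4, -0.3]
opening: 0.0409
grip_force: 82.2
t 15.7 pos [ 0.4995 -0.0935  0.163 ] q6 0.312
offset [ 0.  -1.1  1. ] rot [ 0.003   0.003  -1.7968] force [ 5.4 -4.4 -0.3]
[-0.23359077 -0.27820017  0.1304364 ]
```

```bash
python3 -m handwheel '[{"gripper":1,"offset":[0,0.9,0],"rotation":[0,0,0.06]},{"gripper":1,"offset":[0,0.9,0],"rotation":[0,0,0.12]},{"gripper":1,"offset":[0,0.9,0],"rotation":[0,0,0.18]},{"gripper":1,"offset":[0,0.9,0],"rotation":[0,0,0.24]},{"gripper":1,"offset":[0,0.9,0],"rotation":[0,0,0.3]},{"gripper":1,"offset":[0,0.9,0],"rotation":[0,0,0.36]},{"gripper":1,"offset":[0,0.9,0],"rotation":[0,0,0.4]},{"gripper":1,"offset":[0,0.9,0],"rotation":[0,0,0.4]}]'
python3 -c "
from h import *
go([.4986,-.0928,.162],1.154);print(ctrl.get_obs()['wrist_torque'])"
```

```text
t: 16.7
tool_pos: [0.4994, -0.0934, 0.1629]
tool_rot: [3.032, 0.821, 0.001]
contact_force: [0.3, -1.3, 2.4]
opening: 0.0411
grip_force: 82.5
t 16.7 pos [ 0.4994 -0.0934  0.1629] q6 0.711
offset [-0.4 -0.9  0.9] rot [ 1.1000e-03  8.0000e-04 -2.1961e+00] force [ 0.3 -1.3  2.4]
[-0.12299659  0.10765727  0.03780844]
```

```bash
python3 -m handwheel '[{"gripper":1,"offset":[0,0,0],"rotation":[0,0,0.03]},{"gripper":1,"offset":[0,0,0],"rotation":[0,0,0.06]},{"gripper":1,"offset":[0,0,0],"rotation":[0,0,0.09]},{"gripper":1,"offset":[0,0,0],"rotation":[0,0,0.12]},{"gripper":1,"offset":[0,0,0],"rotation":[0,0,0.15]},{"gripper":1,"offset":[0,0,0],"rotation":[0,0,0.18]},{"gripper":1,"offset":[0,0,0],"rotation":[0,0,0.21]},{"gripper":1,"offset":[0,0,0],"rotation":[0,0,0.24]}]'
python3 -c "
from h import *
go([.4986,-.0928,.162],1.154);o=ctrl.get_obs();print(o['wrist_torque'],o['effort'][5])"
```

```text
t: 17.7
tool_pos: [0.5018, -0.0926, 0.163]
tool_rot: [3.109, 0.448, 0.013]
contact_force: [9.4, 0.0, 1.8]
opening: 0.0411
grip_force: 111.9
t 17.7 pos [ 0.5018 -0.0926  0.163 ] q6 0.954
offset [-3.1 -0.7  1. ] rot [ 1.0300e-02 -1.9000e-03 -2.4387e+00] force [9.4 0.  1.8]
[ 0.12953782 -1.56075818  1.15695891] 0.3306879010051489
```

Torque has risen to 1.16 N m, above the 0.6 N m of friction, so this looks like the stop. I'll regrip and give one short check turn.

```bash
python3 -m handwheel '[{"gripper":-0.3,"offset":[0,0,0],"rotation":[0,0,0]},{"gripper":-0.3,"offset":[0,0,0],"rotation":[0,0,0]},{"gripper":-0.3,"offset":[0,0,0],"rotation":[0,0,-0.1]},{"gripper":-0.3,"offset":[0,0,0],"rotation":[0,0,-0.2]},{"gripper":1,"offset":[0,0,0],"rotation":[0,0,-0.2]},{"gripper":1,"offset":[0,0,0],"rotation":[0,0,-0.2]},{"gripper":1,"offset":[0,0,0],"rotation":[0,0,-0.2]},{"gripper":1,"offset":[0,0,0],"rotation":[0,0,-0.2]}]' 80
python3 -c "
from h import *
go([.4986,-.0928,.162],1.154);print(ctrl.get_obs()['wrist_torque'])"
python3 -m handwheel '[{"gripper":1,"offset":[0,0,0],"rotation":[0,0,0.02]},{"gripper":1,"offset":[0,0,0],"rotation":[0,0,0.04]},{"gripper":1,"offset":[0,0,0],"rotation":[0,0,0.06]},{"gripper":1,"offset":[0,0,0],"rotation":[0,0,0.08]},{"gripper":1,"offset":[0,0,0],"rotation":[0,0,0.1]},{"gripper":1,"offset":[0,0,0],"rotation":[0,0,0.12]},{"gripper":1,"offset":[0,0,0],"rotation":[0,0,0.12]},{"gripper":1,"offset":[0,0,0],"rotation":[0,0,0.12]}]'
python3 -c "
from h import *
go([.4986,-.0928,.162],1.154);print(ctrl.get_obs()['wrist_torque'])"
```

```text
t: 18.7
tool_pos: [0.4987, -0.0936, 0.1619]
tool_rot: [3.048, 0.757, -0.002]
contact_force: [-0.4, -4.9, -1.9]
opening: 0.0407
grip_force: 82.4
t 18.7 pos [ 0.4987 -0.0936  0.1619] q6 0.752
offset [ 0.3 -0.8 -0.1] rot [-1.3000e-03  1.2000e-03 -2.2377e+00] force [-0.4 -4.9 -1.9]
[-0.79094591  0.08051477 -0.03865374]
t: 19.7
tool_pos: [0.4996, -0.0931, 0.162]
tool_rot: [3.085, 0.585, 0.002]
contact_force: [3.3, -4.9, -2.9]
opening: 0.0408
grip_force: 92.1
t 19.7 pos [ 0.4996 -0.0931  0.162 ] q6 0.866
offset [-0.8 -0.7 -0. ] rot [ 1.6000e-03  1.7000e-03 -2.3503e+00] force [ 3.3 -4.9 -2.9]
[-0.57430666 -0.4987891   2.22607553]
```

At the stop: 2.2 N m within 0.12 rad. I'll release and back away straight up.

```bash
python3 -m handwheel '[{"gripper":-1,"offset":[0,0,0],"rotation":[0,0,0]},{"gripper":-1,"offset":[0,0,0],"rotation":[0,0,0]},{"gripper":-1,"offset":[0,0,0],"rotation":[0,0,0]},{"gripper":-1,"offset":[0,0,0],"rotation":[0,0,0]},{"gripper":-1,"offset":[0,0,-15],"rotation":[0,0,0]},{"gripper":-1,"offset":[0,0,-45],"rotation":[0,0,0]},{"gripper":-1,"offset":[0,0,-90],"rotation":[0,0,0]},{"gripper":-1,"offset":[0,0,-98],"rotation":[0,0,0]}]'
python3 -m handwheel '[{"gripper":-1,"offset":[0,0,0],"rotation":[0,0,0]},{"gripper":-1,"offset":[0,0,0],"rotation":[0,0,0]},{"gripper":-1,"offset":[0,0,0],"rotation":[0,0,0]},{"gripper":-1,"offset":[0,0,0],"rotation":[0,0,0]},{"gripper":-1,"offset":[0,0,0],"rotation":[0,0,0]},{"gripper":-1,"offset":[0,0,0],"rotation":[0,0,0]},{"gripper":-1,"offset":[0,0,0],"rotation":[0,0,0]},{"gripper":-1,"offset":[0,0,0],"rotation":[0,0,0]}]'
python3 - <<'E'
from h import *
d=ctrl.get_image('wrist');im=d['image'].astype(int);o=ctrl.get_obs();print(o['contact_force'],o['tool_pos'])
c=proj(d,[.4988,-.0928,.219]);print("pred",c)
r,q=int(c[1]),int(c[0])
for dr in range(-36,37,6): print(r+dr,im[r+dr,q-40:q+41:4].max(1))
E
```

```text
t: 20.7
tool_pos: [0.501, -0.0937, 0.2659]
tool_rot: [3.084, 0.574, 0.012]
contact_force: [0.5, 0.1, 0.6]
opening: 0.0852
grip_force: 0.0
t: 21.7
tool_pos: [0.4991, -0.0931, 0.2604]
tool_rot: [3.088, 0.575, 0.0]
contact_force: [-0.2, -0.5, -0.9]
opening: 0.0857
grip_force: 0.0
[0.37267912 0.39704286 0.56968562] [ 0.49911423 -0.09312868  0.26037269]
pred [282.7 234.3]
198 [ 94 116  72  32  22  15  15  16  23  22  21  22  25  23  17  15  15  37
 108 106 132]
204 [ 77  77  69  66  14  16  20  89 118 112 107 108 112 115  65  23  17  19
 107 128 133]
210 [118 121  73  75  20  52 113  84 108  98  67  66  45  48 107 109  22  30
 124 130 134]
216 [131  78  75  73  20 112  55  61  98 113 112 110 108  77  70 112  88  21
 137 133 136]
222 [133  95  79  31  14 113  96 113 112 110 111 111 111 110 109  71 110  23
 134 130 133]
228 [134 121  77  77  14  73 111 111 112 112 110 111  69  52  74 109 108  23
 133 137 134]
234 [127  78  76  78  26 103 113 112 111 109  47  44 101 108 108 106  22 135
 134 137 137]
240 [131  75  82  75  79  57 111  71  52  74  99 108 107 108 109 106 134 139
 139 138 134]
246 [117  75  77  77  77  76  94 103 110 108 107 109 108 106 108 137 135 138
 133 139 138]
252 [132  76  78  78  77  77  79 130 120 109 106 108 109 135 135 139 135 137
 137 135 136]
258 [131 120  77  75  76 125 134 136 135 130 133 133 134 137 137 135 132 137
 141 132 136]
264 [130 131 131 134 128 129 131 132 132 136 133 134 134 137 135 135 132 135
 135 139 134]
270 [124 130 126 130 129 134 134 132  79  76  95 133 135 134 137 135 135 134
 134 138 130]
```

The disc is centred where predicted, at about (282,234), and the robot touches nothing. Handing in.

```bash
python3 -c "
from h import *
print(ctrl.finish_job())"
```

```text
the job is handed in; nothing more can be done
None
```

The wide-headed bit stands fully home in the chuck, the sleeve was turned clockwise to its stop (2.2 N m on a check turn), everything is released, and the job was handed in at about 22 s; no verdict came back, and I did not measure the jaw forces directly.

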